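# Light, extraction, then sander: ready the sanding bench

### The job

Get the sanding bench ready to work, with light fingertip touches only: first touch the white pad on the bench lamp's base to light it, then start the dust extractor with the green button on its blue-lidded switch box, and only then start the belt-and-disc sander with the green button on its sloping front. Push each green button in until it stays in, and leave the red stop buttons alone. Do not lift or shift the lamp, do not touch it again once the extractor is on, and disturb nothing else on the bench.

Things in the scene. Friction and masses are not known exactly. Their poses are not given: they have to be found in the camera images.
- sander_start_top (a point): centre of the top face of the sander's green START button: flat cap, 28 mm across, 10 mm out of its black plate on the left half of the sander's sloping front face, about 67 mm above the bench. The point moves with the cap; its z axis is the face's outward normal, leaning 20 deg from vertical to the robot. Belt's near edge 100 mm behind it (belt top 176 mm up), disc table 135 mm to its right.
- sander_start (a joint): travel of the sander's green START button along that normal: 0 = out (off, as it starts), 0.007 m = fully in. It resists with a steady 4 N or so, then meets a hard stop; it has no return spring: it stays where it is pushed. The switch is made (on) beyond 0.004 m.
- sander_stop_top (a point): centre of the top of the sander's red STOP mushroom button, 34 mm across, 17 mm out of the same plate, 55 mm to the right of the green one (the sander's -y). Not to be pressed.
- sander_stop (a joint): travel of the sander's red STOP button: 0 = out, 0.006 m = fully in; sprung, about 2 N to start it moving.
- sander: the bench belt-and-disc sander, bolted down: grey base 360 x 360 mm, brown belt running left to right across the top (110 mm past the base on the left), 150 mm disc and small table on its right, motor at the back, 230 mm high at most. Origin under the middle of the base, x to its back, y to its left.
- extractor_start_top (a point): centre of the top face of the dust extractor's green START button: flat round cap, 28 mm across, standing 10 mm out of the level top of the switch box with the blue lid. 74 mm above the bench. The point moves with the button.
- extractor_start (a joint): travel straight down of the extractor's green START button: 0 = out (off, as it starts), 0.007 m = fully in. Same kind as on the sander: a steady 4 N or so, a hard stop, stays where it is pushed, on beyond 0.004 m.
- extractor_stop_top (a point): centre of the top of the extractor's red STOP mushroom button, 34 mm across, 17 mm out of the blue lid's collar, 55 mm to the right of the green one (the box's -y). Not to be pressed.
- extractor_stop (a joint): travel of the extractor's red STOP button: 0 = out, 0.006 m = fully in; sprung, about 2 N to start it moving.
- extractor_box: the dust extractor's switch box, screwed to the bench: grey steel box with a blue lid, 84 x 134 mm, 64 mm high to the button collars, on a foot plate 104 x 146 mm; a 20 mm conduit leaves its back (+x) and goes down through the bench 95 mm behind its centre. Origin under its centre. (The extractor, a blue drum, stands beyond the bench.)
- lamp_pad: the bench lamp's touch pad: white, round, 36 mm across, on the front of the lamp's black base. Origin at the centre of its underside; its top face is 6 mm above the origin, 26 mm above the bench. It yields softly up to 4 mm, about 4 N when fully down, and springs back. A light fingertip touch (0.5 N or more) works the lamp.
- lamp: the bench lamp, loose on the bench, about 2 kg: black round base 150 mm across, 20 mm high, the pad 42 mm in front of its centre (-x); the thin stem rises 45 mm behind the centre (+x) and leans back to a black shade, centred 140 mm behind the base's centre, top 415 mm above the bench. Origin under the centre of the base.
- drill: red and black cordless drill standing upright on its battery (118 x 78 mm foot), 205 mm high, bit pointing along its -x. Origin under the battery.
- tape: yellow tape measure, 70 x 38 x 62 mm high. Origin under its centre.
- cork_block: cork sanding block, 105 x 62 x 32 mm high. Origin under its centre.
- bracket: light wooden bracket with a rounded end, lying flat, 145 x 70 x 20 mm high. Origin under its middle.
- glue: white glue bottle with a red cap and yellow label, 64 mm across, 190 mm high. Origin under its centre.
- screw_jar: clear screw jar with an orange lid, 84 mm across, 85 mm high. Origin under its centre.
- square: try square lying flat: dark wooden stock 115 x 24 x 18 mm, steel blade reaching 200 mm along its +x. Origin under the middle of the stock.

How it is judged:
On the way, in this order (a step that is already met when the one before it is completed fails the run):
1. a fingertip touches the lamp's pad (0.5 N or more), both green buttons still out (contact force between the fingers and lamp_pad above 0.5 N and value of joint each of extractor_start, sander_start below 0.004 m), for 0.04 s.
2. the fingers press the extractor's green button in beyond 4 mm, the sander's still out (value of joint extractor_start above 0.004 m and contact force between the fingers and extractor_box above 0.5 N and value of joint sander_start below 0.004 m), for 0.04 s.
3. the fingers press the sander's green button in beyond 4 mm, the extractor's still in (value of joint each of sander_start, extractor_start above 0.004 m and contact force between the fingers and sander above 0.5 N), for 0.04 s.
At the end, for the whole second after the job is handed in: Both green buttons stand in beyond 4 mm of their 7 mm, both red buttons are out (less than 2 mm in), the lamp stands upright at rest within 20 mm of where it was, and every loose thing is within 30 mm of where it was (value of joint each of extractor_start, sander_start above 0.004 m and value of joint each of extractor_stop, sander_stop below 0.002 m and distance of lamp from where it was at the start of the episode below 0.02 m and angle between lamp's own z axis and vertical below 0.1 rad and linear speed of lamp below 0.02 m/s and distance of each of drill, tape, cork_block, bracket, glue, screw_jar, square from where it was at the start of the episode below 0.03 m); the robot touches nothing.
It fails at once if a red stop button is pressed (2 mm or more) (value of joint any of extractor_stop, sander_stop above 0.002 m).
It fails at once if the robot presses or knocks the lamp, switch box or sander harder than 25 N (contact force between the arm and lamp above 25 N or contact force between the arm and extractor_box above 25 N or contact force between the arm and sander above 25 N).
It fails at once if the lamp is lifted 10 mm, shifted more than 20 mm or tipped more than 0.1 rad (height (world z) of lamp above 0.01 m or distance of lamp from where it was at the start of the episode above 0.02 m or angle between lamp's own z axis and vertical above 0.1 rad).
It fails at once if the lamp is touched again once the extractor is on (that would dim it) (contact force between the arm and lamp above 0.5 N and value of joint extractor_start above 0.004 m).
It fails at once if another thing on the bench is moved more than 30 mm (distance of any of drill, tape, cork_block, bracket, glue, screw_jar, square from where it was at the start of the episode above 0.03 m).
It also fails if it takes over 61 s, if anything falls off the work surface, if the arm or the gripper's body presses on something with over 40 N, if the wrist force passes 120 N, or if a joint passes its speed limit or range.

### The arm

A 7-joint arm with a two-finger parallel gripper is mounted at the origin on the work surface. World frame = base frame: x ahead of the robot, y to its left, z up, the work surface at z = 0. Lengths are in m, angles in rad, forces in N, time in s.
With the tool pointing down it reaches from about 0.4 to 0.9 m from the base axis. Payload 5.6 kg.
Tool frame: the origin (TCP) lies at the very end of the fingers, on their centre line; the grasp point (between the pads) lies 19 mm behind it (env.grip_depth is the distance from the TCP to the grasp point, in m); z points along the fingers, y is the line along which they close (so a half turn about z gives the same grasp; the last joint's range is limited). The gripper opens to 92 mm and grips with 3 to 60 N. Pads are 20 mm wide; open, the fingers measure 128 mm over their backs; the gripper's body (75 mm by 189 mm) begins 69 mm behind the grasp point.
Start: joints at [1.182, 0.468, -0.012, 1.603, 0.006, 1.071, -0.056], TCP at [0.22, -0.612, 0.215] pointing down, gripper open.
Joint ranges: [-2.53, 2.53], [-0.31, 2.02], [-1.57, 1.55], [0.28, 2.44], [-1.29, 4.43], [0.15, 1.84], [-2.92, 2.92]. Speed limits (rad/s): [2.57, 2.57, 3.14, 3.14, 3.14, 3.14, 3.14].

### API

Orientations are given as a 3x3 rotation matrix whose columns are the frame's x, y, z axes.
In Python, from rig import env gives the robot as it stands.
- The arm moves only by the tool arm_command, never from a script. Its argument "deltas" is a list of rows, each an object of numbers: "x", "y", "z": the shift along the world's x, y, z as a fraction of full scale; "rx", "ry", "rz": the turn, a rotation vector about the world's x, y, z as a fraction of full scale; "jaw": the closure, from 0 (fully open) to 1 (shut). A call has 1 to 20 rows; each row shifts and turns the commanded pose from where the row before left it; what a row does not reach is not made up. Full scale, the value 1, is 2 cm for a shift and 0.12 rad for a turn. A row lasts 1/12 s, in which the tool goes at most 41.7 mm and 7.16 degrees, less where a joint would pass 70% of its speed; a pose out of reach is approached as far as the arm can. A call with a number of a shift or a turn outside -1 to 1 is refused whole. A call with a gripper value outside its range is refused whole. The fingers move at their own pace and stop on an object; "newtons" is the grip in N (left out, the last holds). Time passes only in rows, so rows that do not move let the fingers close. It gives the time, the measured TCP pose, the force, the opening and the grip force at its end, in the units of the state.
- env.state(): the state, without advancing time (a new reading comes with each control period).
- env.grab_frame(name): name is "scene" or "side" or "wrist"; returns the picture (400x640x3 uint8, red, green, blue); there is no depth.
- env.get_calibration(name): a dict with "vertical_fov" (degrees; the focal length in pixels is half the picture's height over the tangent of half this angle, whatever the lens; pixels are square), "cx", "cy" (the principal point, pixels), "T" (4x4, takes a point from camera to world coordinates). Camera axes: x right, y down, z forward; pixel columns grow to the right and rows downward; lengths in m; the calibration is good to about 2 mm. A picture is of the moment at which its call begins: read the wrist's pose just before it. get_calibration takes no time and is no camera call; for the wrist camera it gives the pose at the moment of the call.
- env.hand_in(): hands the job in; it is judged then, once.
Trained networks look in the newest picture that a camera, given by its name, has taken for a name from the list of things; names that differ only in an ending like _2 or _b are one class to them, and where a whole thing is asked for, a point or a joint stands for the part that bears it (a point fixed in the world has none). Each returns a list of dicts, best first, with "p" (0 to 1); they miss things now and then, are a little off and sometimes report something else, mostly with a low value. They report only what shows in the picture. A call takes as long as a camera call.
- env.outline_of(camera, thing): "mask" (400x640 bool, what is visible of it).
- env.mark_of(camera, thing): "centre" ([x, y, z] in m, in world coordinates, good to about 4 mm: a listed point, or the origin of a listed thing).
The state is a dict: "clock": time; "joints": joint angles; "joint_vel": joint speeds; "joint_torque": joint torques, N m; "tcp_pos": TCP position; "tcp_rot": TCP orientation; "contact_force": force on the tool from outside, world axes, zero at the start; "wrist_torque": the same for the moment, N m; "width": finger opening in m; "finger_force": force on a finger pad.
Only numpy, scipy, OpenCV 4.12 (cv2) and the standard library are available. Lean on these libraries where they do the work, as an engineer would, in place of code of your own. Each camera call takes 0.05 s, during which the arm holds its last target. There are 200 camera calls.

## Working session

There is one attempt and no reset: what is moved stays moved. The work goes in short steps, Python scripts to look and compute and a tool call to move; the robot and the scene stay as the last step left them, time stands still between calls to the robot, and variables do not carry over. Pictures are saved under pics/ and viewed, at most 10 in all, crops included, and the job is handed in when it is done.

Besides the shell and the picture viewer there is one more tool, called after "Emit:" by a JSON object that holds its "api" and its "payload". arm_command: Moves the arm, as the interface text tells. Its arguments: {"type":"object","properties":{"deltas":{"type":"array"},"newtons":{"type":"number"}},"required":["deltas"]}

```bash
mkdir -p pics
python3 - <<'E'
from rig import env
import cv2,numpy as np
s=env.state();print(s['clock'],s['tcp_pos'],s['tcp_rot'],s['width'])
for c in ['scene','side']:
    im=env.grab_frame(c);cv2.imwrite(f'pics/{c}0.png',im[:,:,::-1])
    for t in ['lamp_pad','lamp','extractor_start_top','extractor_stop_top','sander_start_top','sander_stop_top','sander','extractor_box','drill','tape','cork_block','bracket','glue','screw_jar','square']:
        r=env.mark_of(c,t); print(c,t,[(np.round(q['centre'],3).tolist(),round(q['p'],2)) for q in r[:2]])
print(env.state()['clock'])
E
```

```text
0.0 [ 0.22005688 -0.61100235  0.21365503] [[ 9.40811403e-01  3.38929773e-01 -7.15648149e-04]
 [ 3.38930503e-01 -9.40810056e-01  1.59785964e-03]
 [-1.31726771e-04 -1.74583955e-03 -9.99998467e-01]] 0.09188216151941034
scene lamp_pad [([0.475, -0.376, 0.02], 0.5)]
scene lamp [([0.51, -0.359, 0.001], 0.82)]
scene extractor_start_top [([0.521, -0.116, 0.077], 0.48)]
scene extractor_stop_top [([0.52, -0.171, 0.078], 0.6)]
scene sander_start_top [([0.572, 0.326, 0.066], 0.41)]
scene sander_stop_top [([0.563, 0.273, 0.079], 0.4)]
scene sander [([0.689, 0.224, 0.001], 0.95), ([0.57, 0.327, 0.066], 0.67)]
scene extractor_box [([0.524, -0.141, 0.0], 0.67), ([0.692, 0.219, 0.001], 0.61)]
scene drill [([0.489, 0.534, 0.001], 0.97)]
scene tape [([0.408, -0.219, 0.001], 0.8)]
scene cork_block [([0.4, -0.058, -0.001], 0.73)]
scene bracket [([0.351, 0.173, -0.003], 0.8)]
scene glue [([0.721, -0.298, -0.001], 0.79)]
scene screw_jar [([0.518, -0.171, 0.081], 0.74), ([0.778, -0.092, -0.001], 0.68)]
scene square [([0.34, 0.341, 0.001], 0.72)]
side lamp_pad [([0.474, -0.375, 0.024], 0.4)]
side lamp [([0.513, -0.359, 0.004], 0.92)]
side extractor_start_top [([0.527, -0.115, 0.074], 0.42)]
side extractor_stop_top [([0.517, -0.175, 0.08], 0.41)]
side sander_start_top [([0.576, 0.327, 0.067], 0.41)]
side sander_stop_top [([0.566, 0.271, 0.074], 0.5)]
side sander [([0.689, 0.219, 0.001], 0.93)]
side extractor_box [([0.519, -0.142, 0.002], 0.8)]
side drill [([0.496, 0.538, 0.002], 0.72)]
side tape [([0.409, -0.219, 0.0], 0.65)]
side cork_block [([0.405, -0.061, 0.0], 0.66)]
side bracket [([0.351, 0.168, -0.001], 0.84), ([0.472, -0.379, 0.024], 0.58)]
side glue [([0.725, -0.298, -0.004], 0.92), ([0.495, 0.535, 0.001], 0.47)]
side screw_jar [([0.782, -0.088, -0.001], 0.67)]
side square [([0.34, 0.337, 0.002], 0.93)]
1.6
```

Run:
```python
import cv2,numpy as np
cv2.imwrite('pics/both0.png',cv2.resize(np.vstack([cv2.imread('pics/scene0.png'),cv2.imread('pics/side0.png')]),(480,600),interpolation=cv2.INTER_AREA))
```

```text
(no output)
```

View pics/scene0.png

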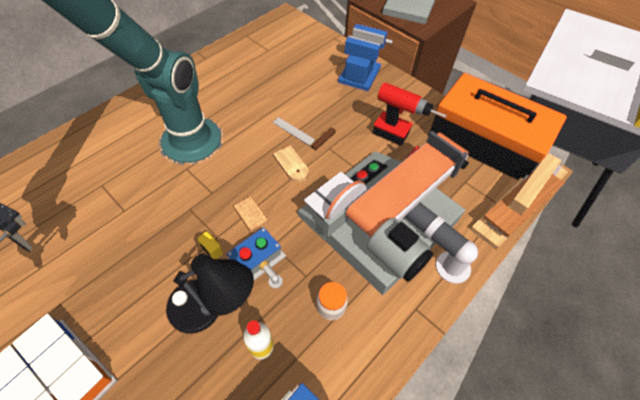

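View pics/side0.png

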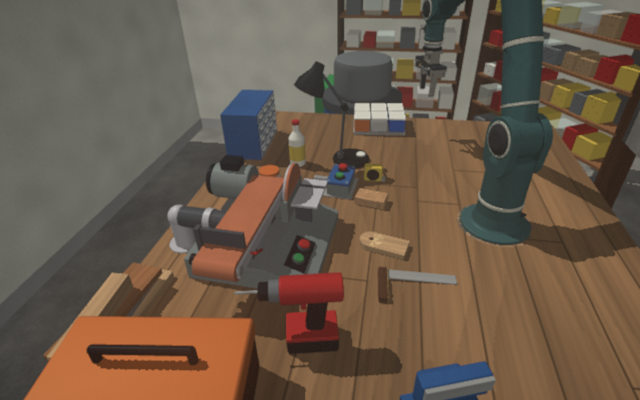

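The scene view shows the lamp pad at about (180,298), the box's green button at (262,242) and the sander's green at (374,168). The marks agree with both pictures. I'll move above the pad with the jaw closed, leaning back 20° to stay clear of the shade.

Emit:
{"api": "arm_command", "payload": {"deltas": [{"x": 0.63,"y": 0.59,"rx": 0.05,"ry": -0.137,"jaw": 1},{"x": 0.63,"y": 0.59,"rx": 0.05,"ry": -0.137,"jaw": 1},{"x": 0.63,"y": 0.59,"rx": 0.05,"ry": -0.137,"jaw": 1},{"x": 0.63,"y": 0.59,"rx": 0.05,"ry": -0.137,"jaw": 1},{"x": 0.63,"y": 0.59,"rx": 0.05,"ry": -0.137,"jaw": 1},{"x": 0.63,"y": 0.59,"rx": 0.05,"ry": -0.137,"jaw": 1},{"x": 0.63,"y": 0.59,"rx": 0.05,"ry": -0.137,"jaw": 1},{"x": 0.63,"y": 0.59,"rx": 0.05,"ry": -0.137,"jaw": 1},{"x": 0.63,"y": 0.59,"rx": 0.05,"ry": -0.137,"jaw": 1},{"x": 0.63,"y": 0.59,"rx": 0.05,"ry": -0.137,"jaw": 1},{"x": 0.63,"y": 0.59,"rx": 0.05,"ry": -0.137,"jaw": 1},{"x": 0.63,"y": 0.59,"rx": 0.05,"ry": -0.137,"jaw": 1},{"x": 0.63,"y": 0.59,"rx": 0.05,"ry": -0.137,"jaw": 1},{"x": 0.63,"y": 0.59,"rx": 0.05,"ry": -0.137,"jaw": 1},{"x": 0.63,"y": 0.59,"rx": 0.05,"ry": -0.137,"jaw": 1},{"x": 0.63,"y": 0.59,"rx": 0.05,"ry": -0.137,"jaw": 1},{"x": 0.63,"y": 0.59,"rx": 0.05,"ry": -0.137,"jaw": 1},{"x": 0.63,"y": 0.59,"rx": 0.05,"ry": -0.137,"jaw": 1},{"x": 0.63,"y": 0.59,"rx": 0.05,"ry": -0.137,"jaw": 1},{"x": 0.63,"y": 0.59,"rx": 0.05,"ry": -0.137,"jaw": 1}], "newtons": 10}}

```text
$.deltas[0]: bad value
```

Run:
```python
from rig import env
import cv2,numpy as np
s=env.state();print(s['clock'],s['tcp_pos'],s['tcp_rot'].round(3) if hasattr(s['tcp_rot'],'round') else s['tcp_rot'],s['width'],s['contact_force'])
a=env.grab_frame('wrist');b=env.grab_frame('scene')
cv2.imwrite('pics/w1.png',cv2.resize(np.vstack([a,b])[:,:,::-1],(480,600),interpolation=cv2.INTER_AREA))
for c in ['wrist','scene']:
  for t in ['lamp_pad','lamp','extractor_start_top','extractor_stop_top']:
    r=env.mark_of(c,t); print(c,t,[(np.round(q['centre'],3).tolist(),round(q['p'],2)) for q in r[:2]])
```

```text
1.6 [ 0.22029148 -0.61153577  0.21460959] [[ 0.941  0.339 -0.   ]
 [ 0.339 -0.941 -0.   ]
 [-0.     0.    -1.   ]] 0.09155043512035348 [-1.00873108  0.92493324 -0.91557638]
wrist lamp_pad []
wrist lamp []
wrist extractor_start_top []
wrist extractor_stop_top []
scene lamp_pad [([0.473, -0.374, 0.022], 0.6)]
scene lamp [([0.509, -0.36, 0.001], 0.62), ([0.473, -0.374, 0.022], 0.4)]
scene extractor_start_top [([0.522, -0.114, 0.077], 0.62)]
scene extractor_stop_top [([0.517, -0.171, 0.08], 0.42)]
```

View pics/w1.png

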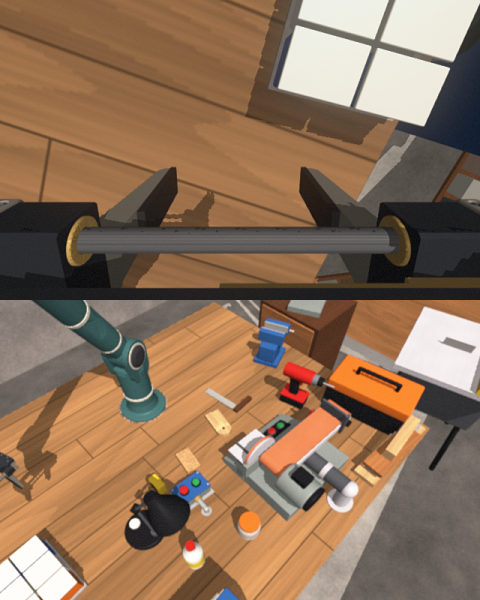

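The arm hasn't moved: the picture matches the first one. The call was probably refused because each row needs every key, so I'll send them all.

Emit:
{"api": "arm_command", "payload": {"deltas": [{"x": 0.63,"y": 0.59,"z": 0,"rx": 0.05,"ry": -0.137,"rz": 0,"jaw": 1},{"x": 0.63,"y": 0.59,"z": 0,"rx": 0.05,"ry": -0.137,"rz": 0,"jaw": 1},{"x": 0.63,"y": 0.59,"z": 0,"rx": 0.05,"ry": -0.137,"rz": 0,"jaw": 1},{"x": 0.63,"y": 0.59,"z": 0,"rx": 0.05,"ry": -0.137,"rz": 0,"jaw": 1},{"x": 0.63,"y": 0.59,"z": 0,"rx": 0.05,"ry": -0.137,"rz": 0,"jaw": 1},{"x": 0.63,"y": 0.59,"z": 0,"rx": 0.05,"ry": -0.137,"rz": 0,"jaw": 1},{"x": 0.63,"y": 0.59,"z": 0,"rx": 0.05,"ry": -0.137,"rz": 0,"jaw": 1},{"x": 0.63,"y": 0.59,"z": 0,"rx": 0.05,"ry": -0.137,"rz": 0,"jaw": 1},{"x": 0.63,"y": 0.59,"z": 0,"rx": 0.05,"ry": -0.137,"rz": 0,"jaw": 1},{"x": 0.63,"y": 0.59,"z": 0,"rx": 0.05,"ry": -0.137,"rz": 0,"jaw": 1},{"x": 0.63,"y": 0.59,"z": 0,"rx": 0.05,"ry": -0.137,"rz": 0,"jaw": 1},{"x": 0.63,"y": 0.59,"z": 0,"rx": 0.05,"ry": -0.137,"rz": 0,"jaw": 1},{"x": 0.63,"y": 0.59,"z": 0,"rx": 0.05,"ry": -0.137,"rz": 0,"jaw": 1},{"x": 0.63,"y": 0.59,"z": 0,"rx": 0.05,"ry": -0.137,"rz": 0,"jaw": 1},{"x": 0.63,"y": 0.59,"z": 0,"rx": 0.05,"ry": -0.137,"rz": 0,"jaw": 1},{"x": 0.63,"y": 0.59,"z": 0,"rx": 0.05,"ry": -0.137,"rz": 0,"jaw": 1},{"x": 0.63,"y": 0.59,"z": 0,"rx": 0.05,"ry": -0.137,"rz": 0,"jaw": 1},{"x": 0.63,"y": 0.59,"z": 0,"rx": 0.05,"ry": -0.137,"rz": 0,"jaw": 1},{"x": 0.63,"y": 0.59,"z": 0,"rx": 0.05,"ry": -0.137,"rz": 0,"jaw": 1},{"x": 0.63,"y": 0.59,"z": 0,"rx": 0.05,"ry": -0.137,"rz": 0,"jaw": 1}], "newtons": 10}}

```text
clock: 3.77
tcp_pos: [0.4735, -0.3744, 0.2146]
tcp_rot: [[0.883, 0.339, 0.324], [0.318, -0.941, 0.118], [0.344, -0.001, -0.939]]
contact_force: [-0.1, -1.5, 0.3]
width: 0.0006
finger_force: 0.0
```

Run:
```python
from rig import env
import cv2,numpy as np
a=env.grab_frame('wrist');b=env.grab_frame('scene')
cv2.imwrite('pics/w2.png',cv2.resize(np.vstack([a,b])[:,:,::-1],(480,600),interpolation=cv2.INTER_AREA))
for t in ['lamp_pad','lamp','extractor_start_top','extractor_stop_top']:
    r=env.mark_of('wrist',t); print(t,[(np.round(q['centre'],3).tolist(),round(q['p'],2)) for q in r[:2]])
```

```text
lamp_pad [([0.468, -0.376, 0.021], 0.41)]
lamp [([0.513, -0.358, -0.002], 0.81)]
extractor_start_top [([0.524, -0.117, 0.075], 0.88)]
extractor_stop_top [([0.516, -0.177, 0.082], 0.87), ([0.401, -0.06, -0.001], 0.23)]
```

View pics/w2.png

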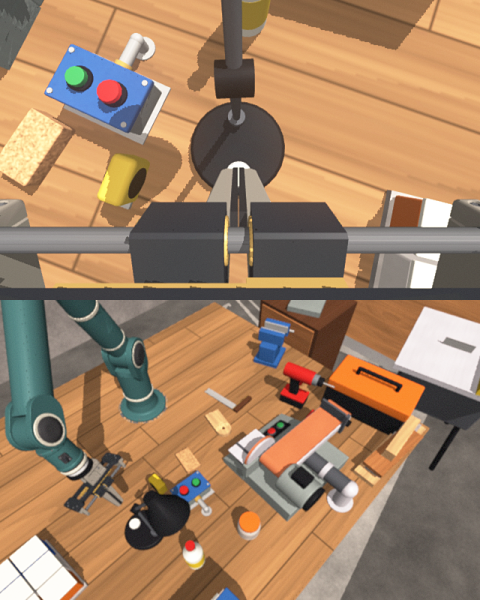

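The wrist and scene views show the shut fingers lined up right over the white pad, at about (237,165) in the upper picture. Moving down.

Emit:
{"api": "arm_command", "payload": {"deltas": [{"x": 0.2,"y": 0.05,"z": -1,"rx": 0,"ry": 0,"rz": 0,"jaw": 1},{"x": 0.1,"y": 0,"z": -1,"rx": 0,"ry": 0,"rz": 0,"jaw": 1},{"x": 0,"y": 0,"z": -1,"rx": 0,"ry": 0,"rz": 0,"jaw": 1},{"x": 0,"y": 0,"z": -1,"rx": 0,"ry": 0,"rz": 0,"jaw": 1},{"x": 0,"y": 0,"z": -1,"rx": 0,"ry": 0,"rz": 0,"jaw": 1},{"x": 0,"y": 0,"z": -1,"rx": 0,"ry": 0,"rz": 0,"jaw": 1},{"x": 0,"y": 0,"z": -0.9,"rx": 0,"ry": 0,"rz": 0,"jaw": 1},{"x": 0,"y": 0,"z": -0.8,"rx": 0,"ry": 0,"rz": 0,"jaw": 1},{"x": 0,"y": 0,"z": -0.6,"rx": 0,"ry": 0,"rz": 0,"jaw": 1},{"x": 0,"y": 0,"z": -0.4,"rx": 0,"ry": 0,"rz": 0,"jaw": 1},{"x": 0,"y": 0,"z": 0,"rx": 0,"ry": 0,"rz": 0,"jaw": 1},{"x": 0,"y": 0,"z": 0,"rx": 0,"ry": 0,"rz": 0,"jaw": 1}]}}

```text
clock: 5.07
tcp_pos: [0.4782, -0.375, 0.0406]
tcp_rot: [[0.884, 0.338, 0.322], [0.318, -0.941, 0.117], [0.343, -0.001, -0.939]]
contact_force: [-0.0, 0.3, 0.3]
width: 0.0007
finger_force: 0.0
```

Emit:
{"api": "arm_command", "payload": {"deltas": [{"x": 0,"y": 0,"z": -0.1,"rx": 0,"ry": 0,"rz": 0,"jaw": 1},{"x": 0,"y": 0,"z": -0.1,"rx": 0,"ry": 0,"rz": 0,"jaw": 1},{"x": 0,"y": 0,"z": 0,"rx": 0,"ry": 0,"rz": 0,"jaw": 1}]}}

```text
clock: 5.32
tcp_pos: [0.4785, -0.3748, 0.037]
tcp_rot: [[0.884, 0.339, 0.323], [0.318, -0.941, 0.117], [0.343, -0.001, -0.939]]
contact_force: [0.3, 0.4, -0.2]
width: 0.0005
finger_force: 0.0
```

Emit:
{"api": "arm_command", "payload": {"deltas": [{"x": 0,"y": 0,"z": -0.1,"rx": 0,"ry": 0,"rz": 0,"jaw": 1},{"x": 0,"y": 0,"z": -0.1,"rx": 0,"ry": 0,"rz": 0,"jaw": 1},{"x": 0,"y": 0,"z": -0.1,"rx": 0,"ry": 0,"rz": 0,"jaw": 1},{"x": 0,"y": 0,"z": -0.1,"rx": 0,"ry": 0,"rz": 0,"jaw": 1},{"x": 0,"y": 0,"z": 0,"rx": 0,"ry": 0,"rz": 0,"jaw": 1}]}}

```text
clock: 5.73
tcp_pos: [0.4784, -0.3746, 0.0284]
tcp_rot: [[0.884, 0.339, 0.322], [0.318, -0.941, 0.117], [0.343, -0.001, -0.939]]
contact_force: [0.3, 0.9, 2.1]
width: 0.0004
finger_force: 0.7
```

Emit:
{"api": "arm_command", "payload": {"deltas": [{"x": 0,"y": 0,"z": -0.05,"rx": 0,"ry": 0,"rz": 0,"jaw": 1},{"x": 0,"y": 0,"z": 0,"rx": 0,"ry": 0,"rz": 0,"jaw": 1}]}}

```text
clock: 5.9
tcp_pos: [0.4784, -0.3746, 0.0276]
tcp_rot: [[0.884, 0.339, 0.322], [0.318, -0.941, 0.117], [0.343, -0.001, -0.939]]
contact_force: [0.2, -1.0, 2.4]
width: 0.0004
finger_force: 1.1
```

The pad has been touched at about 2.3 N. Next I retreat up and back, then go over to the extractor.

Emit:
{"api": "arm_command", "payload": {"deltas": [{"x": 0,"y": 0,"z": 0.5,"rx": 0,"ry": 0,"rz": 0,"jaw": 1},{"x": -0.15,"y": 0,"z": 1,"rx": 0,"ry": 0,"rz": 0,"jaw": 1},{"x": -0.15,"y": 0,"z": 1,"rx": 0,"ry": 0,"rz": 0,"jaw": 1},{"x": -0.15,"y": 0,"z": 1,"rx": 0,"ry": 0,"rz": 0,"jaw": 1},{"x": -0.15,"y": 0,"z": 1,"rx": 0,"ry": 0,"rz": 0,"jaw": 1},{"x": -0.2,"y": 0,"z": 1,"rx": 0,"ry": 0,"rz": 0,"jaw": 1},{"x": -0.2,"y": 0,"z": 1,"rx": 0,"ry": 0,"rz": 0,"jaw": 1},{"x": -0.2,"y": 0,"z": 1,"rx": 0,"ry": 0,"rz": 0,"jaw": 1},{"x": 0,"y": 0,"z": 0.5,"rx": 0,"ry": 0,"rz": 0,"jaw": 1}]}}

```text
clock: 6.65
tcp_pos: [0.4543, -0.3754, 0.1907]
tcp_rot: [[0.883, 0.338, 0.324], [0.318, -0.941, 0.114], [0.344, 0.002, -0.939]]
contact_force: [1.0, -0.1, 0.1]
width: 0.0007
finger_force: 0.0
```

Emit:
{"api": "arm_command", "payload": {"deltas": [{"x": 0,"y": 0.72,"z": 0,"rx": 0,"ry": 0,"rz": -0.2,"jaw": 1},{"x": 0,"y": 0.72,"z": 0,"rx": 0,"ry": 0,"rz": -0.2,"jaw": 1},{"x": 0,"y": 0.72,"z": 0,"rx": 0,"ry": 0,"rz": -0.2,"jaw": 1},{"x": 0,"y": 0.72,"z": 0,"rx": 0,"ry": 0,"rz": -0.2,"jaw": 1},{"x": 0,"y": 0.72,"z": 0,"rx": 0,"ry": 0,"rz": -0.2,"jaw": 1},{"x": 0,"y": 0.72,"z": 0,"rx": 0,"ry": 0,"rz": -0.2,"jaw": 1},{"x": 0,"y": 0.72,"z": 0,"rx": 0,"ry": 0,"rz": -0.2,"jaw": 1},{"x": 0,"y": 0.72,"z": 0,"rx": 0,"ry": 0,"rz": -0.2,"jaw": 1},{"x": 0.3,"y": 0.72,"z": 0,"rx": 0,"ry": 0,"rz": -0.2,"jaw": 1},{"x": 0.3,"y": 0.72,"z": 0,"rx": 0,"ry": 0,"rz": -0.2,"jaw": 1},{"x": 0.3,"y": 0.72,"z": 0,"rx": 0,"ry": 0,"rz": -0.2,"jaw": 1},{"x": 0.3,"y": 0.72,"z": 0,"rx": 0,"ry": 0,"rz": -0.2,"jaw": 1},{"x": 0.3,"y": 0.72,"z": 0,"rx": 0,"ry": 0,"rz": -0.2,"jaw": 1},{"x": 0.4,"y": 0.72,"z": 0,"rx": 0,"ry": 0,"rz": -0.2,"jaw": 1},{"x": 0.4,"y": 0.72,"z": 0,"rx": 0,"ry": 0,"rz": -0.2,"jaw": 1},{"x": 0.4,"y": 0.72,"z": 0,"rx": 0,"ry": 0,"rz": -0.2,"jaw": 1},{"x": 0.4,"y": 0.72,"z": 0,"rx": 0,"ry": 0,"rz": -0.2,"jaw": 1},{"x": 0.4,"y": 0.72,"z": 0,"rx": 0,"ry": 0,"rz": -0.2,"jaw": 1},{"x": 0,"y": 0,"z": 0,"rx": 0,"ry": 0,"rz": 0,"jaw": 1}]}}

```text
clock: 8.23
tcp_pos: [0.5256, -0.1116, 0.1879]
tcp_rot: [[0.936, -0.081, 0.343], [-0.077, -0.997, -0.026], [0.344, -0.002, -0.939]]
contact_force: [-0.6, -0.1, 0.2]
width: 0.0006
finger_force: 0.0
```

Run:
```python
from rig import env
import cv2,numpy as np
s=env.state();print(s['clock'],s['tcp_pos'],s['contact_force'],s['joints'])
a=env.grab_frame('wrist');b=env.grab_frame('scene')
cv2.imwrite('pics/w3.png',cv2.resize(np.vstack([a,b])[:,:,::-1],(480,600),interpolation=cv2.INTER_AREA))
for c in ['wrist','scene']:
  for t in ['extractor_start_top','extractor_stop_top','sander_start_top','sander_stop_top','lamp']:
    r=env.mark_of(c,t); print(c,t,[(np.round(q['centre'],3).tolist(),round(q['p'],2)) for q in r[:2]])
```

```text
8.2333 [ 0.52561763 -0.11157011  0.1878947 ] [-0.58920047 -0.0550725   0.19444945] [ 0.38557347  0.16695754 -0.23867701  2.15763155  0.02470218  0.47203982
 -1.51509913]
wrist extractor_start_top [([0.523, -0.117, 0.074], 0.42), ([0.509, -0.36, -0.002], 0.34)]
wrist extractor_stop_top [([0.516, -0.172, 0.08], 0.63)]
wrist sander_start_top [([0.468, -0.375, 0.023], 0.39)]
wrist sander_stop_top []
wrist lamp [([0.514, -0.362, -0.0], 0.95)]
scene extractor_start_top [([0.526, -0.117, 0.078], 0.58), ([0.476, -0.375, 0.022], 0.16)]
scene extractor_stop_top [([0.69, 0.221, -0.0], 0.65), ([0.519, -0.17, 0.081], 0.48)]
scene sander_start_top [([0.572, 0.324, 0.066], 0.56), ([0.569, 0.271, 0.077], 0.29)]
scene sander_stop_top [([0.566, 0.27, 0.077], 0.58)]
scene lamp [([0.511, -0.36, 0.002], 0.55), ([0.492, 0.536, 0.001], 0.41)]
```

View pics/w3.png

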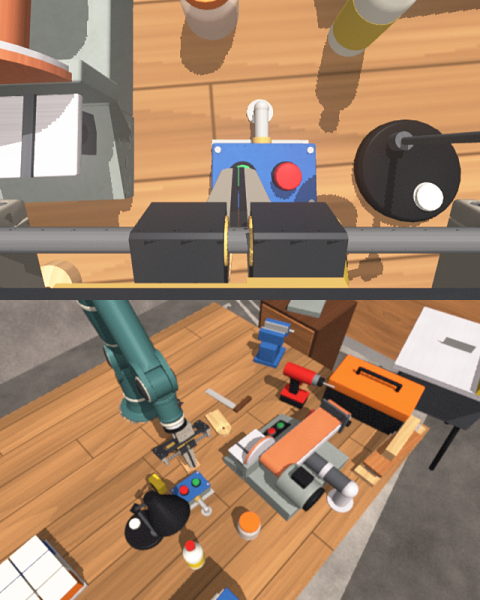

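The fingers are over the green button at about (240,168) in the upper picture, with the red one at (287,176) clear to the right. Moving down to just above the cap.

Emit:
{"api": "arm_command", "payload": {"deltas": [{"x": 0.1,"y": -0.1,"z": -1,"rx": 0,"ry": 0,"rz": 0,"jaw": 1},{"x": 0.05,"y": 0,"z": -1,"rx": 0,"ry": 0,"rz": 0,"jaw": 1},{"x": 0,"y": 0,"z": -1,"rx": 0,"ry": 0,"rz": 0,"jaw": 1},{"x": 0,"y": 0,"z": -1,"rx": 0,"ry": 0,"rz": 0,"jaw": 1},{"x": 0,"y": 0,"z": -0.8,"rx": 0,"ry": 0,"rz": 0,"jaw": 1},{"x": 0,"y": 0,"z": -0.4,"rx": 0,"ry": 0,"rz": 0,"jaw": 1},{"x": 0,"y": 0,"z": 0,"rx": 0,"ry": 0,"rz": 0,"jaw": 1},{"x": 0,"y": 0,"z": 0,"rx": 0,"ry": 0,"rz": 0,"jaw": 1}]}}

```text
clock: 9.5
tcp_pos: [0.5274, -0.1173, 0.0837]
tcp_rot: [[0.936, -0.086, 0.341], [-0.081, -0.996, -0.028], [0.343, -0.002, -0.939]]
contact_force: [0.2, -0.6, 0.9]
width: 0.0008
finger_force: 0.0
```

Emit:
{"api": "arm_command", "payload": {"deltas": [{"x": 0,"y": 0,"z": -0.1,"rx": 0,"ry": 0,"rz": 0,"jaw": 1},{"x": 0,"y": 0,"z": -0.1,"rx": 0,"ry": 0,"rz": 0,"jaw": 1},{"x": 0,"y": 0,"z": -0.1,"rx": 0,"ry": 0,"rz": 0,"jaw": 1},{"x": 0,"y": 0,"z": 0,"rx": 0,"ry": 0,"rz": 0,"jaw": 1}]}}

```text
clock: 9.83
tcp_pos: [0.5274, -0.1174, 0.0778]
tcp_rot: [[0.936, -0.086, 0.342], [-0.081, -0.996, -0.028], [0.343, -0.001, -0.939]]
contact_force: [-0.5, -0.8, 0.7]
width: 0.0008
finger_force: 0.0
```

Emit:
{"api": "arm_command", "payload": {"deltas": [{"x": 0,"y": 0,"z": -0.1,"rx": 0,"ry": 0,"rz": 0,"jaw": 1},{"x": 0,"y": 0,"z": -0.1,"rx": 0,"ry": 0,"rz": 0,"jaw": 1},{"x": 0,"y": 0,"z": 0,"rx": 0,"ry": 0,"rz": 0,"jaw": 1}]}}

```text
clock: 10.08
tcp_pos: [0.5275, -0.1174, 0.0737]
tcp_rot: [[0.936, -0.086, 0.342], [-0.081, -0.996, -0.028], [0.344, -0.001, -0.939]]
contact_force: [-1.3, -0.5, 2.3]
width: 0.0006
finger_force: 1.5
```

Emit:
{"api": "arm_command", "payload": {"deltas": [{"x": 0,"y": 0,"z": -0.08,"rx": 0,"ry": 0,"rz": 0,"jaw": 1},{"x": 0,"y": 0,"z": -0.07,"rx": 0,"ry": 0,"rz": 0,"jaw": 1},{"x": 0,"y": 0,"z": 0,"rx": 0,"ry": 0,"rz": 0,"jaw": 1}]}}

```text
clock: 10.33
tcp_pos: [0.5275, -0.1174, 0.0706]
tcp_rot: [[0.936, -0.086, 0.342], [-0.081, -0.996, -0.028], [0.343, -0.001, -0.939]]
contact_force: [-1.2, 0.3, 2.2]
width: 0.0002
finger_force: 1.5
```

Emit:
{"api": "arm_command", "payload": {"deltas": [{"x": 0,"y": 0,"z": -0.04,"rx": 0,"ry": 0,"rz": 0,"jaw": 1},{"x": 0,"y": 0,"z": 0,"rx": 0,"ry": 0,"rz": 0,"jaw": 1}]}}

```text
clock: 10.5
tcp_pos: [0.5276, -0.1175, 0.0701]
tcp_rot: [[0.936, -0.086, 0.342], [-0.081, -0.996, -0.028], [0.344, -0.001, -0.939]]
contact_force: [-3.0, -0.1, 7.5]
width: 0.0005
finger_force: 3.7
```

Emit:
{"api": "arm_command", "payload": {"deltas": [{"x": 0,"y": 0,"z": -0.03,"rx": 0,"ry": 0,"rz": 0,"jaw": 1},{"x": 0,"y": 0,"z": 0,"rx": 0,"ry": 0,"rz": 0,"jaw": 1}]}}

```text
clock: 10.67
tcp_pos: [0.5277, -0.1175, 0.0699]
tcp_rot: [[0.935, -0.086, 0.343], [-0.081, -0.996, -0.029], [0.344, -0.001, -0.939]]
contact_force: [-5.1, 0.4, 12.3]
width: 0.0005
finger_force: 5.8
```

The button is at its hard stop, about 7 mm in, so the extractor is on. Retreating and going over to the sander.

Emit:
{"api": "arm_command", "payload": {"deltas": [{"x": 0,"y": 0,"z": 0.7,"rx": 0,"ry": 0,"rz": 0,"jaw": 1},{"x": -0.3,"y": 0,"z": 1,"rx": 0,"ry": 0,"rz": 0,"jaw": 1},{"x": -0.6,"y": 0,"z": 1,"rx": 0,"ry": 0,"rz": 0,"jaw": 1},{"x": -0.6,"y": 0,"z": 1,"rx": 0,"ry": 0,"rz": 0,"jaw": 1},{"x": -0.6,"y": 0,"z": 1,"rx": 0,"ry": 0,"rz": 0,"jaw": 1},{"x": -0.6,"y": 0,"z": 1,"rx": 0,"ry": 0,"rz": 0,"jaw": 1},{"x": -0.6,"y": 0,"z": 1,"rx": 0,"ry": 0,"rz": 0,"jaw": 1},{"x": -0.6,"y": 0,"z": 1,"rx": 0,"ry": 0,"rz": 0,"jaw": 1},{"x": 0,"y": 0,"z": 0.5,"rx": 0,"ry": 0,"rz": 0,"jaw": 1}]}}

```text
clock: 11.42
tcp_pos: [0.4479, -0.1176, 0.2348]
tcp_rot: [[0.935, -0.087, 0.343], [-0.082, -0.996, -0.029], [0.344, -0.001, -0.939]]
contact_force: [0.7, 0.3, -0.3]
width: 0.0007
finger_force: 0.0
```

Emit:
{"api": "arm_command", "payload": {"deltas": [{"x": 0,"y": 0.5,"z": 0,"rx": 0,"ry": 0,"rz": -0.035,"jaw": 1},{"x": 0,"y": 0.9,"z": 0,"rx": 0,"ry": 0,"rz": -0.035,"jaw": 1},{"x": 0,"y": 0.9,"z": 0,"rx": 0,"ry": 0,"rz": -0.035,"jaw": 1},{"x": 0,"y": 0.9,"z": 0,"rx": 0,"ry": 0,"rz": -0.035,"jaw": 1},{"x": 0,"y": 0.9,"z": 0,"rx": 0,"ry": 0,"rz": -0.035,"jaw": 1},{"x": 0,"y": 0.9,"z": 0,"rx": 0,"ry": 0,"rz": -0.035,"jaw": 1},{"x": 0,"y": 0.9,"z": 0,"rx": 0,"ry": 0,"rz": -0.035,"jaw": 1},{"x": 0,"y": 0.9,"z": 0,"rx": 0,"ry": 0,"rz": -0.035,"jaw": 1},{"x": 0,"y": 0.9,"z": 0,"rx": 0,"ry": 0,"rz": -0.035,"jaw": 1},{"x": 0,"y": 0.9,"z": 0,"rx": 0,"ry": 0,"rz": -0.035,"jaw": 1},{"x": 0,"y": 0.9,"z": 0,"rx": 0,"ry": 0,"rz": -0.035,"jaw": 1},{"x": 0,"y": 0.9,"z": 0,"rx": 0,"ry": 0,"rz": -0.035,"jaw": 1},{"x": 0,"y": 0.9,"z": 0,"rx": 0,"ry": 0,"rz": -0.035,"jaw": 1},{"x": 0,"y": 0.9,"z": 0,"rx": 0,"ry": 0,"rz": -0.035,"jaw": 1},{"x": 0,"y": 0.9,"z": 0,"rx": 0,"ry": 0,"rz": -0.035,"jaw": 1},{"x": 0,"y": 0.9,"z": 0,"rx": 0,"ry": 0,"rz": -0.035,"jaw": 1},{"x": 0,"y": 0.9,"z": 0,"rx": 0,"ry": 0,"rz": -0.035,"jaw": 1},{"x": 0,"y": 0.9,"z": 0,"rx": 0,"ry": 0,"rz": -0.035,"jaw": 1},{"x": 0,"y": 0.9,"z": 0,"rx": 0,"ry": 0,"rz": -0.035,"jaw": 1},{"x": 0,"y": 0.9,"z": 0,"rx": 0,"ry": 0,"rz": -0.035,"jaw": 1}]}}

```text
clock: 13.08
tcp_pos: [0.4489, 0.2353, 0.2327]
tcp_rot: [[0.926, -0.169, 0.337], [-0.16, -0.986, -0.057], [0.342, -0.001, -0.94]]
contact_force: [1.5, -0.1, -0.4]
width: 0.0007
finger_force: 0.0
```

Emit:
{"api": "arm_command", "payload": {"deltas": [{"x": 0,"y": 0.9,"z": 0,"rx": 0,"ry": 0,"rz": 0,"jaw": 1},{"x": 0.3,"y": 0.9,"z": 0,"rx": 0,"ry": 0,"rz": 0,"jaw": 1},{"x": 0.5,"y": 0.9,"z": 0,"rx": 0,"ry": 0,"rz": 0,"jaw": 1},{"x": 0.6,"y": 0.9,"z": -0.2,"rx": 0,"ry": 0,"rz": 0,"jaw": 1},{"x": 0.6,"y": 0.6,"z": -0.4,"rx": 0,"ry": 0,"rz": 0,"jaw": 1},{"x": 0.6,"y": 0.4,"z": -0.4,"rx": 0,"ry": 0,"rz": 0,"jaw": 1},{"x": 0,"y": 0,"z": 0,"rx": 0,"ry": 0,"rz": 0,"jaw": 1},{"x": 0,"y": 0,"z": 0,"rx": 0,"ry": 0,"rz": 0,"jaw": 1}]}}

```text
clock: 13.75
tcp_pos: [0.5004, 0.3267, 0.2119]
tcp_rot: [[0.927, -0.168, 0.336], [-0.158, -0.986, -0.058], [0.341, 0.001, -0.94]]
contact_force: [0.2, -0.2, -0.3]
width: 0.0005
finger_force: 0.0
```

Run:
```python
from rig import env
import cv2,numpy as np
s=env.state();print(s['clock'],s['tcp_pos'],s['tcp_rot'],s['contact_force'],s['joints'])
a=env.grab_frame('wrist');b=env.grab_frame('side')
cv2.imwrite('pics/w4.png',cv2.resize(np.vstack([a,b])[:,:,::-1],(480,600),interpolation=cv2.INTER_AREA))
env.grab_frame('scene')
for c in ['wrist','side','scene']:
  for t in ['sander_start_top','sander_stop_top','extractor_start_top']:
    r=env.mark_of(c,t); print(c,t,[(np.round(q['centre'],3).tolist(),round(q['p'],2)) for q in r[:2]])
```

```text
13.75 [0.50039436 0.32668629 0.21189196] [[ 9.26631408e-01 -1.68428208e-01  3.36134160e-01]
 [-1.58144427e-01 -9.85713773e-01 -5.79542728e-02]
 [ 3.41093205e-01  5.44505189e-04 -9.40029323e-01]] [ 0.24804041 -0.19164989 -0.28869464] [-0.52373858  0.30176    -0.31596939  1.92281667  0.54105536  0.80725891
 -2.9122591 ]
wrist sander_start_top [([0.57, 0.33, 0.065], 0.85)]
wrist sander_stop_top [([0.567, 0.273, 0.076], 0.59)]
wrist extractor_start_top []
side sander_start_top [([0.52, -0.142, 0.003], 0.54), ([0.574, 0.325, 0.067], 0.43)]
side sander_stop_top [([0.57, 0.272, 0.073], 0.48)]
side extractor_start_top []
scene sander_start_top [([0.572, 0.327, 0.066], 0.39)]
scene sander_stop_top [([0.69, 0.22, 0.0], 0.45), ([0.567, 0.27, 0.079], 0.42)]
scene extractor_start_top [([0.521, -0.116, 0.07], 0.46)]
```

View pics/w4.png

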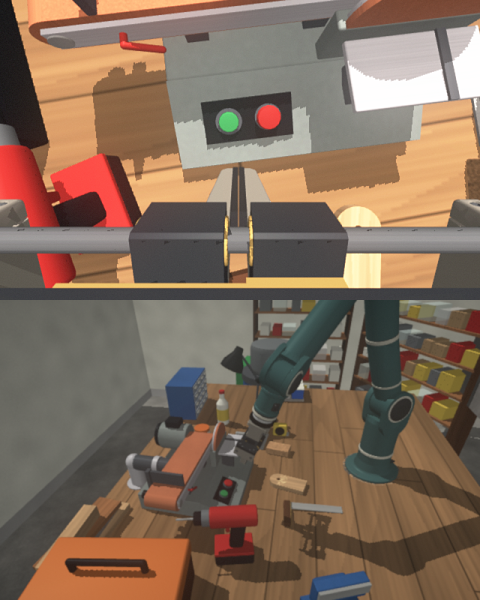

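The green button is at about (229,121) in the wrist view and the red one at (268,117). Joint 7 is close to its limit, so I'll turn about the tool axis by +10° while lining up on the normal.

Emit:
{"api": "arm_command", "payload": {"deltas": [{"x": 0,"y": 0,"z": 0,"rx": -0.126,"ry": 0.022,"rz": 0.35,"jaw": 1},{"x": 0.4,"y": 0,"z": -0.4,"rx": -0.126,"ry": 0.022,"rz": 0.35,"jaw": 1},{"x": 0.4,"y": 0.1,"z": -0.4,"rx": -0.126,"ry": 0.022,"rz": 0.35,"jaw": 1},{"x": 0.4,"y": 0.1,"z": -0.4,"rx": -0.126,"ry": 0.022,"rz": 0.35,"jaw": 1},{"x": 0.4,"y": 0.15,"z": -0.45,"rx": 0,"ry": 0,"rz": 0,"jaw": 1},{"x": 0,"y": 0,"z": 0,"rx": 0,"ry": 0,"rz": 0,"jaw": 1},{"x": 0,"y": 0,"z": 0,"rx": 0,"ry": 0,"rz": 0,"jaw": 1}]}}

```text
clock: 14.93
tcp_pos: [0.5331, 0.3334, 0.1794]
tcp_rot: [[0.942, -0.003, 0.336], [0.017, -0.998, -0.058], [0.336, 0.06, -0.94]]
contact_force: [-0.6, 0.1, 0.5]
width: 0.0005
finger_force: 0.0
```

Run:
```python
from rig import env
import numpy as np
s=env.state();R=np.array(s['tcp_rot']);p=np.array(s['tcp_pos']);n=-R[:,2]
print(s['joints'][6],n)
env.grab_frame('wrist')
g=np.array([.5725,.3265,.066])
for t in ['sander_start_top','sander_stop_top']:
    r=env.mark_of('wrist',t); print(t,[(np.round(q['centre'],3).tolist(),round(q['p'],2)) for q in r[:2]])
d=g+n*0.015-p;print('to 15mm standoff, in units',d/0.02, d@n)
```

```text
-2.7590734415502287 [-0.33648965  0.05766967  0.93991964]
sander_start_top [([0.566, 0.33, 0.069], 0.78)]
sander_stop_top [([0.564, 0.275, 0.075], 0.68)]
to 15mm standoff, in units [ 1.71779664 -0.30201005 -4.96391148] -0.1052223097372767
```

Emit:
{"api": "arm_command", "payload": {"deltas": [{"x": 0.28,"y": -0.04,"z": -0.85,"rx": 0,"ry": 0,"rz": 0,"jaw": 1},{"x": 0.29,"y": -0.04,"z": -0.85,"rx": 0,"ry": 0,"rz": 0,"jaw": 1},{"x": 0.29,"y": -0.04,"z": -0.85,"rx": 0,"ry": 0,"rz": 0,"jaw": 1},{"x": 0.29,"y": -0.04,"z": -0.85,"rx": 0,"ry": 0,"rz": 0,"jaw": 1},{"x": 0.28,"y": -0.04,"z": -0.85,"rx": 0,"ry": 0,"rz": 0,"jaw": 1},{"x": 0.24,"y": -0.04,"z": -0.7,"rx": 0,"ry": 0,"rz": 0,"jaw": 1},{"x": 0,"y": 0,"z": 0,"rx": 0,"ry": 0,"rz": 0,"jaw": 1},{"x": 0,"y": 0,"z": 0,"rx": 0,"ry": 0,"rz": 0,"jaw": 1}]}}

```text
clock: 15.75
tcp_pos: [0.5663, 0.3288, 0.0809]
tcp_rot: [[0.941, -0.002, 0.337], [0.019, -0.998, -0.057], [0.337, 0.06, -0.94]]
contact_force: [-0.5, 0.3, 0.8]
width: 0.0006
finger_force: 0.0
```

Emit:
{"api": "arm_command", "payload": {"deltas": [{"x": 0.05,"y": -0.01,"z": -0.14,"rx": 0,"ry": 0,"rz": 0,"jaw": 1},{"x": 0.05,"y": -0.01,"z": -0.14,"rx": 0,"ry": 0,"rz": 0,"jaw": 1},{"x": 0.05,"y": -0.01,"z": -0.14,"rx": 0,"ry": 0,"rz": 0,"jaw": 1},{"x": 0,"y": 0,"z": 0,"rx": 0,"ry": 0,"rz": 0,"jaw": 1}]}}

```text
clock: 16.08
tcp_pos: [0.5698, 0.3282, 0.0729]
tcp_rot: [[0.941, -0.002, 0.338], [0.018, -0.998, -0.057], [0.338, 0.06, -0.939]]
contact_force: [-0.2, 0.6, 0.4]
width: 0.0004
finger_force: 0.0
```

Emit:
{"api": "arm_command", "payload": {"deltas": [{"x": 0.03,"y": -0.005,"z": -0.1,"rx": 0,"ry": 0,"rz": 0,"jaw": 1},{"x": 0.03,"y": -0.005,"z": -0.1,"rx": 0,"ry": 0,"rz": 0,"jaw": 1},{"x": 0.03,"y": -0.005,"z": -0.1,"rx": 0,"ry": 0,"rz": 0,"jaw": 1},{"x": 0,"y": 0,"z": 0,"rx": 0,"ry": 0,"rz": 0,"jaw": 1}]}}

```text
clock: 16.42
tcp_pos: [0.5717, 0.3281, 0.0668]
tcp_rot: [[0.941, -0.002, 0.338], [0.018, -0.998, -0.057], [0.338, 0.059, -0.939]]
contact_force: [1.5, -0.2, 0.6]
width: 0.0003
finger_force: 0.2
```

Emit:
{"api": "arm_command", "payload": {"deltas": [{"x": 0.03,"y": -0.005,"z": -0.1,"rx": 0,"ry": 0,"rz": 0,"jaw": 1},{"x": 0.03,"y": -0.005,"z": -0.1,"rx": 0,"ry": 0,"rz": 0,"jaw": 1},{"x": 0,"y": 0,"z": 0,"rx": 0,"ry": 0,"rz": 0,"jaw": 1}]}}

```text
clock: 16.67
tcp_pos: [0.5731, 0.328, 0.0629]
tcp_rot: [[0.941, -0.002, 0.338], [0.018, -0.998, -0.056], [0.338, 0.059, -0.939]]
contact_force: [1.1, -0.0, 2.3]
width: 0.0006
finger_force: 0.9
```

Emit:
{"api": "arm_command", "payload": {"deltas": [{"x": 0.03,"y": -0.005,"z": -0.08,"rx": 0,"ry": 0,"rz": 0,"jaw": 1},{"x": 0.01,"y": 0,"z": -0.04,"rx": 0,"ry": 0,"rz": 0,"jaw": 1},{"x": 0,"y": 0,"z": 0,"rx": 0,"ry": 0,"rz": 0,"jaw": 1}]}}

```text
clock: 16.92
tcp_pos: [0.5738, 0.328, 0.0611]
tcp_rot: [[0.941, -0.002, 0.339], [0.018, -0.998, -0.056], [0.338, 0.059, -0.939]]
contact_force: [-1.9, 0.7, 7.3]
width: 0.0004
finger_force: 3.5
```

Emit:
{"api": "arm_command", "payload": {"deltas": [{"x": 0.01,"y": 0,"z": -0.04,"rx": 0,"ry": 0,"rz": 0,"jaw": 1},{"x": 0,"y": 0,"z": 0,"rx": 0,"ry": 0,"rz": 0,"jaw": 1}]}}

```text
clock: 17.08
tcp_pos: [0.5738, 0.3281, 0.0609]
tcp_rot: [[0.941, -0.002, 0.339], [0.018, -0.998, -0.057], [0.338, 0.06, -0.939]]
contact_force: [-5.6, -1.0, 12.4]
width: 0.001
finger_force: 6.5
```

Hard stop after about 7 mm. Backing off along the normal, then checking.

Emit:
{"api": "arm_command", "payload": {"deltas": [{"x": -0.15,"y": 0.02,"z": 0.45,"rx": 0,"ry": 0,"rz": 0,"jaw": 1},{"x": -0.3,"y": 0.04,"z": 0.85,"rx": 0,"ry": 0,"rz": 0,"jaw": 1},{"x": -0.3,"y": 0.04,"z": 0.85,"rx": 0,"ry": 0,"rz": 0,"jaw": 1},{"x": -0.3,"y": 0.04,"z": 0.85,"rx": 0,"ry": 0,"rz": 0,"jaw": 1},{"x": -0.3,"y": 0.04,"z": 0.85,"rx": 0,"ry": 0,"rz": 0,"jaw": 1},{"x": -0.3,"y": 0.04,"z": 0.85,"rx": 0,"ry": 0,"rz": 0,"jaw": 1},{"x": -0.5,"y": 0,"z": 0.85,"rx": 0,"ry": 0,"rz": 0,"jaw": 1},{"x": -0.8,"y": 0,"z": 0.6,"rx": 0,"ry": 0,"rz": 0,"jaw": 1},{"x": -0.8,"y": 0,"z": 0.3,"rx": 0,"ry": 0,"rz": 0,"jaw": 1},{"x": 0,"y": 0,"z": 0,"rx": 0,"ry": 0,"rz": 0,"jaw": 1},{"x": 0,"y": 0,"z": 0,"rx": 0,"ry": 0,"rz": 0,"jaw": 1}]}}

```text
clock: 18.0
tcp_pos: [0.4983, 0.3321, 0.1888]
tcp_rot: [[0.941, -0.001, 0.338], [0.019, -0.998, -0.056], [0.337, 0.06, -0.939]]
contact_force: [0.6, -0.6, 0.5]
width: 0.0007
finger_force: 0.0
```

Run:
```python
from rig import env
import cv2,numpy as np
s=env.state();print(s['clock'],s['joints'][6])
a=env.grab_frame('wrist');b=env.grab_frame('scene');env.grab_frame('side')
cv2.imwrite('pics/w5.png',cv2.resize(np.vstack([a,b])[:,:,::-1],(480,600),interpolation=cv2.INTER_AREA))
for c in ['wrist','side','scene']:
  for t in ['sander_start_top','sander_stop_top','extractor_start_top','extractor_stop_top','lamp']:
    r=env.mark_of(c,t); print(c,t,[(np.round(q['centre'],3).tolist(),round(q['p'],2)) for q in r[:1]])
```

```text
18.0 -2.7825937614438234
wrist sander_start_top []
wrist sander_stop_top [([0.564, 0.275, 0.073], 0.85)]
wrist extractor_start_top []
wrist extractor_stop_top [([0.687, 0.22, -0.003], 0.74)]
wrist lamp []
side sander_start_top []
side sander_stop_top [([0.568, 0.276, 0.076], 0.56)]
side extractor_start_top []
side extractor_stop_top [([0.571, 0.269, 0.071], 0.62)]
side lamp []
scene sander_start_top []
scene sander_stop_top [([0.566, 0.276, 0.076], 0.48)]
scene extractor_start_top [([0.524, -0.117, 0.072], 0.4)]
scene extractor_stop_top []
scene lamp [([0.509, -0.36, 0.002], 0.6)]
```

View pics/w5.png

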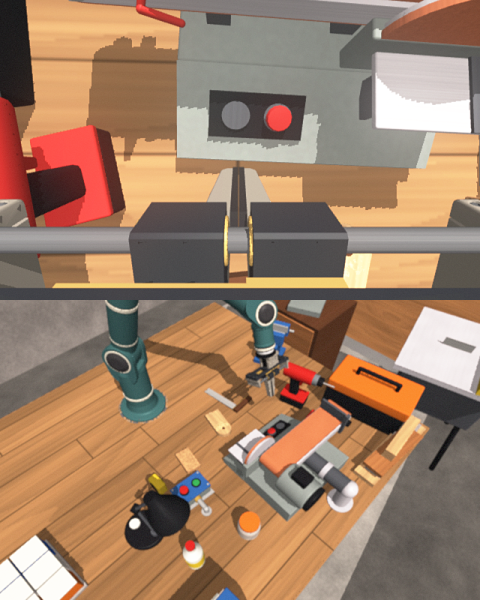

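The red buttons are out and nothing on the bench has moved. The sander's green cap now looks grey at (236,115), so I'll zoom in on both buttons.

Run:
```python
from rig import env
import cv2,numpy as np
a=env.grab_frame('wrist');b=env.grab_frame('scene')
c1=cv2.resize(a[100:200,260:420],(640,300*4//3-100));c2=cv2.resize(b[215:290,200:360],(640,300))
cv2.imwrite('pics/w6.png',np.vstack([c1,c2])[:,:,::-1][:600])
```

```text
(no output)
```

View pics/w6.png

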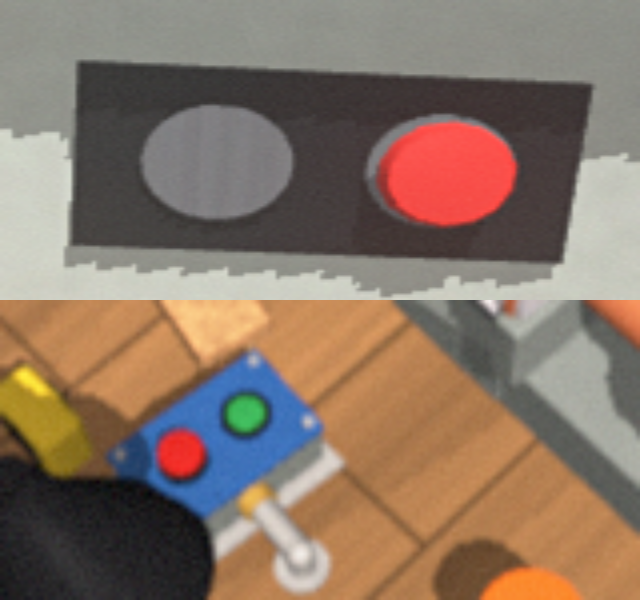

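The sander's cap has sunk level with its grey collar, and the extractor's cap is low in its ring. Both reds stand out, so I'm handing in.

```bash
python3 -c "
from rig import env
print(env.hand_in())"
```

```text
the job is handed in; nothing more can be done
None
```

The job is handed in (no verdict was shown): I touched the lamp pad at about 2.3 N, then pushed the extractor's green button and then the sander's to their stops, about 7 mm each; the red buttons are out and nothing on the bench looked moved in the last pictures.

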